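Gauge rod against the micrometer in the V-groove

ROBOT

A 7-joint arm with a two-finger parallel gripper is mounted at the origin on the work surface. World frame = base frame: x ahead of the robot, y to its left, z up, the work surface at z = 0. Lengths are in m, angles in rad, forces in N, time in s.
With the tool pointing down it reaches from about 0.35 to 0.9 m from the base axis. Payload 8.1 kg.
Tool frame: the origin (TCP) lies at the centre of the arm's flange, where the gripper is bolted on; the fingertips stand 178 mm ahead of it and the grasp point (between the pads) lies 159 mm ahead of it; x points along the fingers, z is the direction in which the jaws open and shut, and the axes are right-handed (so a half turn about x gives the same grasp; the last joint's range is limited). The gripper opens to 92 mm and grips with 3 to 60 N. Pads are 19 mm wide; open, the fingers measure 130 mm over their backs; the gripper's body (75 mm by 190 mm) begins 47 mm behind the grasp point.
Start: joints at [-1.404, 0.434, 0.025, 1.573, -0.012, 1.134, -0.075], TCP at [0.167, 0.602, 0.405] pointing down, gripper open.
Joint ranges: [-2.62, 2.62], [-0.44, 2.09], [-1.27, 1.32], [0.08, 2.57], [-1.32, 4.46], [0.12, 2], [-2.74, 2.74]. Speed limits (rad/s): [2.22, 2.22, 3.01, 3.01, 3.14, 3.14, 3.14].

INTERFACE

Orientations are given as a rotation vector (axis times angle).
In Python, from cell import arm, get_image, search_frame, pinpoint gives the robot as it stands.
- The arm moves only by the tool arm_command, never from a script. Its argument "motion" is a list of rows, each a list of 7 numbers: the finger opening in mm, from 0 to 91.8, then the shift along the tool's x, y, z in mm, then the turn, a rotation vector about the tool's x, y, z in degrees. In form: [[fingers, x, y, z, ax, ay, az], ...]. A call has 1 to 5 rows; each row shifts and turns the commanded pose from where the row before left it, along the tool's axes as they then stand; what a row does not reach is not made up. A row lasts 1/8 s, in which the tool goes at most 62.5 mm and 10.7 degrees, less where a joint would pass 70% of its speed; a pose out of reach is approached as far as the arm can. A call with a gripper value outside its range is refused whole. The fingers move at their own pace and stop on an object; "newtons" is the grip in N (left out, the last holds). Time passes only in rows, so rows that do not move let the fingers close. It gives the time, the measured TCP pose, the force and the opening at its end, in the units of the state.
- arm.observe(): the state, without advancing time (a new reading comes with each control period).
- get_image(name): name is "side" or "top" or "wrist"; returns a dict with "frame" (420x560x3 uint8, red, green, blue), "range_z" (420x560 float32, m along the optical axis (not along the pixel's ray), 0 where there is no reading), "K" (3x3 intrinsics, pixels), "origin" and "rotation" of the camera in the world; the wrist camera has in their place "tool_from_camera" (4x4, takes a point from camera to tool coordinates, whose origin is the TCP and whose axes are the tool frame's). Camera axes: x right, y down, z forward; pixel columns grow to the right and rows downward; lengths in m; the calibration is good to about 2 mm. A picture is of the moment at which its call begins: read the wrist's pose just before it.
- arm.sign_off(): hands the job in, once; it reports no verdict.
Trained networks look in the newest picture that a camera, given by its name, has taken for a name from the list of things; names that differ only in an ending like _2 or _b are one class to them, and where a whole thing is asked for, a point or a joint stands for the part that bears it (a point fixed in the world has none). Each returns a list of dicts, best first, with "p" (0 to 1); they miss things now and then, are a little off and sometimes report something else, mostly with a low value. They report only what shows in the picture. A call takes as long as a camera call. They do not tell look-alikes from the thing itself.
- search_frame(camera, target): "point" ([x, y, z] in m, in world coordinates, good to about 4 mm: the middle of the surface that is visible of it).
- pinpoint(camera, target): "point" ([x, y, z] in m, in world coordinates, good to about 4 mm: a listed point, or the origin of a listed thing).
The state is a dict: "clock": time; "joints": joint angles; "dq": joint speeds; "joint_efforts": joint torques, N m; "position": TCP position; "ee_rot": TCP orientation; "force": force on the tool from outside, world axes, zero at the start; "ft_torque": the same for the moment, N m; "width": opening from 0.0 (shut) to 1.0 (fully open).
Only numpy, scipy, OpenCV 4.12 (cv2) and the standard library are available. Lean on these libraries where they do the work, as an engineer would, in place of code of your own. Each camera call takes 0.05 s, during which the arm holds its last target. There are 200 camera calls.

TASK

Take the longer gauge rod from the stand and lay it in the V-groove of the bench, short of the stirrup. Then push it gently along the groove, under the sprung hold-down, until you feel its end bear on the tip of the micrometer spindle - a light touch, never more than 12 N on the spindle - and leave it lying there against the tip, let go, with the other rod and the objectives left as they are.

Things in the scene. Friction and masses are not known exactly. Their poses are not given: they have to be found in the camera images.
- rod_center (a point): the rod to move: the longer of two plain steel gauge rods, a 24 mm cylinder 110 mm long with flat ends and a fine dark ring near each end, about 0.39 kg. This point is its centre, on the axis half-way along; x runs along the rod, both ends are alike. It starts lying in one of the two places of the stand, 41 mm above the table.
- vbench: fixed V-groove bench: black base plate 310 x 100 x 12 mm, on it a steel V-block from x = -110 to +90 mm, 56 mm wide, top at z = 50 mm, with a 90 degree groove 11 mm deep, 22 mm wide at the top, all along it. Origin on the table under the groove's middle line, x along the groove towards the micrometer, z up. A rod seated in the groove has its axis at y = 0, z = 56 mm (6 mm above the block's top).
- hold_down (a point): point on the groove's rod axis under the black stirrup that bridges the groove: 30 mm along vbench x, stirrup 16 mm thick, 76 mm wide, its nut 99 mm above the table. Under its beam a white sprung ball is lifted 1.5 mm by the rod's end (from 5 mm before this point on), then presses on the rod with 2 N: pushing the rod takes some 3 to 5 N before it, 5 to 9 N under it, by friction and mass.
- micrometer (a point): point on the rod axis at the groove-side face of the bracket (76 mm high) that holds the micrometer head, 96 mm along vbench x. The micrometer's 6.5 mm steel spindle points from it back along the rod axis; its rigid flat tip is the stop. How far it is wound out is not measured: the tip is 16 to 36 mm before this point. In the rules 'spindle' has its origin at the tip and the bench's axes.
- stand: fixed black rod stand: base 84 x 160 x 8 mm and two notched cross-pieces, each 12 mm thick, centred at x = -28 and +28 mm, tops at 34 mm, 44 mm free between them. Origin under its centre on the table, z up; the rods lie along its x at y = -37.5 and +37.5 mm, their axes at z = 41 mm, 7 mm above the cross-pieces.
- short_rod_center (a point): the other steel gauge rod, 24 mm thick but only 75 mm long, in the other place of the stand; this point is its centre, x along the rod. Leave it alone.
- objective_slim: loose bright steel microscope objective standing nose up on the table, 24 mm thick, 45 mm tall; origin under its centre. Leave it alone.
- objective_fat: loose black microscope objective standing nose up on the table, 31 mm thick, 56 mm tall; origin under its centre. Leave it alone.
Not all that is in view belongs to the job. What is shaped like the part that bears rod_center but orange or pink is not meant.

How it is judged:
On the way, in this order (a step that is already met when the one before it is completed fails the run):
1. the rod lies in the groove, short of the stirrup (x of rod_center in the frame of vbench below -0.03 m and z of rod_center in the frame of vbench below 0.058 m and y of rod_center in the frame of vbench between -0.003 and 0.003 m and angle between the x axis of rod_center and the x axis of vbench, either way round below 0.05 rad), for 0.2 s.
2. the end of the rod bears on the spindle (contact force between rod and spindle above 1 N), for 0.1 s.
At the end, for the whole second after the job is handed in: the long rod rests in the groove (within 3 mm of the groove's middle line, axis less than 2 mm above its seated height, within 0.05 rad of the groove), its end within 1.5 mm of the spindle's tip, at rest and let go (x of rod_center in the frame of spindle above -0.0565 m and z of rod_center in the frame of vbench below 0.058 m and y of rod_center in the frame of vbench between -0.003 and 0.003 m and angle between the x axis of rod_center and the x axis of vbench, either way round below 0.05 rad and linear speed of rod below 0.01 m/s); the robot touches nothing.
It fails at once if the spindle is pressed with more than 12 N (contact force between anything else and spindle above 12 N).
It fails at once if the short rod or an objective is shifted by more than 15 mm (distance of any of short_rod_center, objective_slim, objective_fat from where it was at the start of the episode above 0.015 m).
It also fails if it takes over 61 s, if anything falls off the work surface, if the arm or the gripper's body presses on something with over 40 N, if the wrist force passes 120 N, or if a joint passes its speed limit or range.

## Working session

There is one attempt and no reset: what is moved stays moved. The work goes in short steps, Python scripts to look and compute and a tool call to move; the robot and the scene stay as the last step left them, time stands still between calls to the robot, and variables do not carry over. Pictures are saved under pics/ and viewed, about 8 in all and at most 12, crops included, and the job is handed in when it is done.

Besides the shell and the picture viewer there is one more tool, called after "Request:" by a JSON object that holds its "name" and its "arguments", one argument or row to a line. arm_command: Moves the arm, as the interface text tells. Its arguments: {"type":"object","properties":{"motion":{"type":"array"},"newtons":{"type":"number"}},"required":["motion"]}

```bash
ls; mkdir -p pics
python3 - <<'E'
from cell import *
import cv2
s=arm.observe();print(s)
for n in("top","side"):
    im=get_image(n);cv2.imwrite(f"pics/{n}1.png",im["frame"][:,:,::-1]);print(n,im["K"].tolist(),im["origin"],im["rotation"].tolist())
    for t in["rod_center","short_rod_center","vbench","hold_down","micrometer","stand","objective_slim","objective_fat"]:
        print(t,[(round(d["p"],2),[round(float(v),3) for v in d["point"]]) for d in pinpoint(n,t)[:3]])
E
```

```text
pics
{'clock': 0.0, 'joints': array([-1.40363048,  0.4352218 ,  0.02496696,  1.57410522, -0.01159015,
        1.13397805, -0.07508212]), 'dq': array([-2.15161424e-03, -9.43400065e-04, -1.10788914e-03, -3.12438091e-04,
       -2.36633769e-05, -7.86524794e-04, -2.11799242e-04]), 'joint_efforts': array([-6.19582206e-04, -6.67852378e+01,  9.84436311e-01, -3.14458394e+01,
       -6.06432371e-02,  4.25976701e-02,  1.54101986e-04]), 'position': array([0.1665338 , 0.60216397, 0.40394227]), 'ee_rot': array([-1.00923434,  1.32601777,  1.00746359]), 'force': array([-0.04302096, -0.2644077 , -0.22232451]), 'ft_torque': array([-0.02841297,  0.01295525, -0.01378637]), 'width': 0.9982543937322899}
top [[512.2027539557118, 0.0, 281.67659126890135], [0.0, 512.2027539557118, 211.02201335229884], [0.0, 0.0, 1.0]] [ 0.47676731 -0.1048539   1.04721022] [-2.202572169722025, 2.1656626326880626, -0.005853491021595379]
rod_center [(0.72, [0.619, -0.189, 0.011]), (0.72, [0.574, -0.411, 0.011]), (0.69, [0.46, -0.208, 0.044])]
short_rod_center [(0.93, [0.473, -0.279, 0.042]), (0.41, [0.469, -0.238, 0.003]), (0.
[... 431 characters left out ...]
212852, 0.0, 276.3900954611875], [0.0, 470.3343017212852, 207.3265441094731], [0.0, 0.0, 1.0]] [0.17443843 0.53448407 0.52396121] [-0.6557271839598882, 2.483874238641691, -1.3873426687287291]
rod_center [(0.88, [0.617, -0.195, 0.008]), (0.86, [0.571, -0.412, 0.014]), (0.78, [0.292, -0.18, 0.009])]
short_rod_center [(0.91, [0.478, -0.276, 0.04])]
vbench [(0.87, [0.517, 0.108, 0.004])]
hold_down [(0.76, [0.522, 0.133, 0.053])]
micrometer [(0.79, [0.53, 0.204, 0.055])]
stand [(0.73, [0.747, -0.119, 0.001]), (0.69, [0.474, -0.245, -0.002]), (0.57, [0.478, -0.277, 0.04])]
objective_slim [(0.66, [0.747, -0.123, 0.002])]
objective_fat [(0.86, [0.657, -0.293, -0.001]), (0.67, [0.522, 0.134, 0.055])]
```

View pics/top1.png

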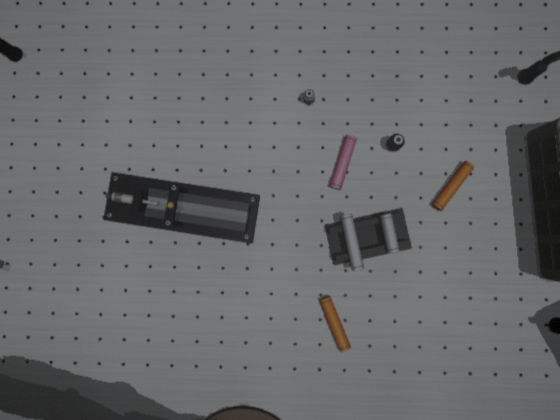

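View pics/side1.png

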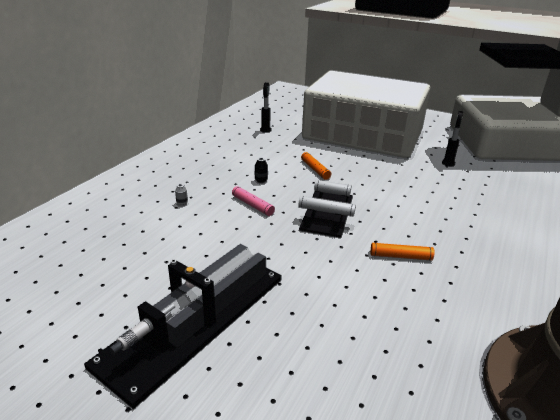

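The top view shows these candidates for the rod: long steel (352,241), short steel (390,232), orange (335,323) and (453,186), and pink (343,162). By the description it is the long steel one at (352,241). The bench is centred near (182,207), with the stirrup at (172,204) and the micrometer to its left. Next I measure the rod and bench, and make one close crop.

```bash
cat > h.py <<'E'
from cell import *
import numpy as np, cv2
from scipy.spatial.transform import Rotation as R
def cloud(name):
    s=arm.observe(); im=get_image(name); K=im["K"]; z=im["range_z"]
    v,u=np.mgrid[:z.shape[0],:z.shape[1]]
    P=np.stack([(u-K[0,2])/K[0,0]*z,(v-K[1,2])/K[1,1]*z,z],-1)
    if name=="wrist":
        T=np.array(im["tool_from_camera"]); P=P@T[:3,:3].T+T[:3,3]
        P=R.from_rotvec(s["ee_rot"]).apply(P.reshape(-1,3)).reshape(P.shape)+s["position"]
    else:
        r=np.array(im["rotation"]); M=R.from_rotvec(r).as_matrix() if r.ndim==1 else r
        P=P@M.T+im["origin"]
    P[z==0]=np.nan
    return im["frame"],P
def rect(P,m):
    q=P[m][:,:2].astype(np.float32); c,wh,_=r=cv2.minAreaRect(q*1000)
    b=cv2.boxPoints(r); e=[b[1]-b[0],b[2]-b[1]]; e=max(e,key=np.linalg.norm)
    return np.round(c,1),np.round(wh,1),round(np.degrees(np.arctan2(e[1],e[0]))%180,1),m.sum(),np.round(np.median(P[m],0)*1000,1)
E
python3 - <<'E'
from h import *
f,P=cloud("top"); x,y,z=np.moveaxis(P,-1,0)
v,u=np.mgrid[:420,:560]
print("tbl",np.nanmedian(z[280:330,150:280]))
def box(a,b,c,d): return (u>=a)&(u<b)&(v>=c)&(v<d)
print("rod",rect(P,box(335,372,205,275)&(z>.044)&(z<.06)))
print("short",rect(P,box(376,405,205,260)&(z>.044)&(z<.06)))
print("plate",rect(P,box(95,270,165,250)&(z>.007)))
print("block",rect(P,box(180,270,165,250)&(z>.035)&(z<.06)))
print("stand",rect(P,box(318,420,200,275)&(z>.004)&(z<.04)))
cv2.imwrite("pics/crop1.png",cv2.resize(f[190:285,310:425,::-1],None,fx=5,fy=5,interpolation=cv2.INTER_CUBIC))
E
```

```text
tbl 0.0005798495712097118
rod (array([ 458.1, -206.7]), array([109.7,  23.3]), np.float32(13.2), np.int64(655), array([ 458.2, -206.7,   51. ]))
short (array([ 476.4, -279.3]), array([74.8, 23. ]), np.float32(13.5), np.int64(456), array([ 475.4, -278.2,   51.4]))
plate (array([505.7, 130.9]), array([329., 130.]), np.float32(82.1), np.int64(7365), array([520.1, 128. ,  17.3]))
block (array([515.8,  66.2]), array([137.8,  64.6]), np.float32(81.6), np.int64(1962), array([512.5,  64.7,  49.4]))
stand (array([ 468.3, -245.8]), array([150.1, 201.3]), np.float32(90.9), np.int64(2431), array([ 468.8, -243.3,    9.2]))
```

View pics/crop1.png

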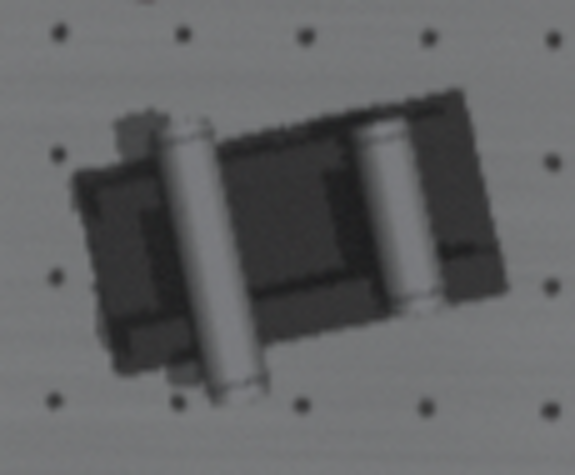

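The crop confirms the long steel rod with fine rings near its ends, in the stand's left place at about (215,260) in the crop. The short one is on the right. Measured: centre (458,-207) mm, yaw 13.3°, length 110 mm and top at 51 mm, all consistent. Next I plan the moves.

```bash
cat >> h.py <<'E'
def goal(p,jaw):  # TCP pos mm, jaw yaw deg -> shift mm & turn deg in tool axes
    s=arm.observe(); Rt=R.from_rotvec(s["ee_rot"]); j=np.radians(jaw)
    zt=np.array([np.cos(j),np.sin(j),0]); xt=np.array([0,0,-1.]); 
    G=R.from_matrix(np.stack([xt,np.cross(zt,xt),zt],1))
    d=Rt.inv().apply(np.array(p)/1000-s["position"])*1000
    return "shift",np.round(d,1),"turn",np.round((Rt.inv()*G).as_rotvec(degrees=True),1)
def st():
    s=arm.observe();M=R.from_rotvec(s["ee_rot"]).as_matrix()
    print("t",round(s["clock"],2),"p",np.round(s["position"]*1000,1),"jaw",round(np.degrees(np.arctan2(M[1,2],M[0,2])),1),"y",np.round(M[:,1],2),"xd",np.round(M[:,0],3),"F",np.round(s["force"],1),"w",round(s["width"]*91.8,1),"q",np.round(s["joints"],2))
E
python3 - <<'E'
from h import *
st(); T=get_image("wrist"); print(np.round(T["tool_from_camera"],3))
for j in(103.3,-76.7): print(goal([458,-207,330],j))
for j in(172,-8): print(goal([510,70,400],j))
E
```

```text
t 0.95 p [166.6 602.4 404.7] jaw 74.5 y [-0.96  0.27 -0.  ] xd [ 0.  0. -1.] F [-0.1 -0.1  0. ] w 91.9 q [-1.4   0.43  0.02  1.57 -0.01  1.13 -0.08]
[[-0.    -0.301  0.954  0.022]
 [ 0.    -0.954 -0.301  0.083]
 [ 1.     0.     0.    -0.001]
 [ 0.     0.     0.     1.   ]]
('shift', array([  74.7, -496.6, -702.4]), 'turn', array([-28.8,   0. ,   0. ]))
('shift', array([  74.7, -496.6, -702.4]), 'turn', array([151.2,   0. ,  -0. ]))
('shift', array([   4.7, -472.9, -421.6]), 'turn', array([-97.5,   0. ,   0. ]))
('shift', array([   4.7, -472.9, -421.6]), 'turn', array([82.5,  0. , -0. ]))
```

Request:
{"name": "arm_command", "arguments": {
  "motion": [
    [91.8, 0, -39, -31, 0, 0, 0],
    [91.8, 0, -39, -31, 0, 0, 0],
    [91.8, 0, -39, -31, 0, 0, 0],
    [91.8, 0, -39, -31, 0, 0, 0],
    [91.8, 0, -39, -31, 0, 0, 0]
  ]
}}

```text
clock: 1.62
position: [0.3141, 0.3996, 0.4049]
ee_rot: [-1.008, 1.324, 1.008]
force: [1.0, 0.6, 0.4]
width: 0.998
```

Request:
{"name": "arm_command", "arguments": {
  "motion": [
    [91.8, 0, -39, -31, 0, 0, 0],
    [91.8, 0, -39, -31, 0, 0, 0],
    [91.8, 0, -39, -31, 0, 0, 0],
    [91.8, 0, -39, -31, 0, 0, 0],
    [91.8, 0, -39, -31, 0, 0, 0]
  ]
}}

```text
clock: 2.25
position: [0.4606, 0.1983, 0.405]
ee_rot: [-1.008, 1.324, 1.008]
force: [0.8, 0.8, -0.3]
width: 0.999
```

Request:
{"name": "arm_command", "arguments": {
  "motion": [
    [91.8, 0, -39, -31, 0, 0, 0],
    [91.8, 0, -39, -31, 0, 0, 0],
    [91.8, 0, 0, 0, 10, 0, 0],
    [91.8, 0, 0, 0, 10, 0, 0],
    [91.8, 0, 0, 0, 10, 0, 0]
  ]
}}

```text
clock: 2.88
position: [0.5186, 0.1189, 0.4048]
ee_rot: [-0.603, 1.485, 0.603]
force: [0.1, -0.4, 0.3]
width: 1.001
```

Request:
{"name": "arm_command", "arguments": {
  "motion": [
    [91.8, 0, 0, 0, 10.5, 0, 0],
    [91.8, 0, 0, 0, 10.5, 0, 0],
    [91.8, 0, 0, 0, 10.5, 0, 0],
    [91.8, 0, 0, 0, 10.5, 0, 0],
    [91.8, 0, 0, 0, 10.5, 0, 0]
  ]
}}

```text
clock: 3.5
position: [0.5185, 0.1191, 0.4048]
ee_rot: [0.114, 1.568, -0.114]
force: [0.5, 0.0, 1.2]
width: 0.996
```

Request:
{"name": "arm_command", "arguments": {
  "motion": [
    [91.8, 0, 0, 0, 0, 0, 0],
    [91.8, 0, 0, 0, 0, 0, 0]
  ]
}}

```text
clock: 3.75
position: [0.5185, 0.1192, 0.4048]
ee_rot: [0.106, 1.568, -0.106]
force: [-0.6, -0.1, 0.2]
width: 1.001
```

Run:
```python
from h import *
st(); f,P=cloud("wrist"); np.save("benchP.npy",P)
cv2.imwrite("pics/w1.png",f[:,:,::-1])
for t in["vbench","hold_down","micrometer"]:
    print(t,[(round(d["p"],2),[round(float(v),4) for v in d["point"]]) for d in pinpoint("wrist",t)[:2]])
z=P[...,2]
print("plate",rect(P,(z>.007)&(z<.02)));print("all",rect(P,(z>.007)));print("block",rect(P,(z>.043)&(z<.0535)))
```

```text
t 3.75 p [518.5 119.2 404.8] jaw -7.7 y [0.13 0.99 0.  ] xd [ 0.  0. -1.] F [-0.6 -0.1  0.2] w 91.9 q [-0.77  0.3   0.58  1.83 -0.19  1.06 -0.26]
vbench [(0.64, [0.5193, 0.1133, -0.0006]), (0.39, [0.5227, 0.1356, 0.0543])]
hold_down [(0.62, [0.5197, 0.1346, 0.055])]
micrometer [(0.8, [0.5304, 0.1998, 0.0602])]
plate (array([520.3, 136.2]), array([308.7, 100.3]), np.float32(82.1), np.int64(11584), array([533. , 217.5,  10.2]))
all (array([519. , 136.4]), array([308.7, 172.7]), np.float32(82.1), np.int64(98548), array([521.6, 144.6, 309.6]))
block (array([520.1, 126.4]), array([262.1,  74. ]), np.float32(85.8), np.int64(6495), array([515.7,  99.4,  48. ]))
```

View pics/w1.png

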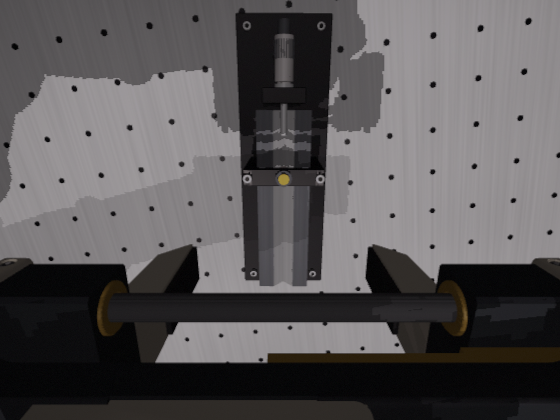

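The wrist view shows the bench fully: stirrup nut (284,180), spindle with its tip about (283,136), bracket (284,95), groove at column ~284. I fit the groove from the depth.

Run:
```python
import numpy as np
P=np.load("benchP.npy")*1000
a=np.radians(82.1); ex=np.array([np.cos(a),np.sin(a)]); ey=np.array([-ex[1],ex[0]])
d=P[...,:2]-np.array([520.3,136.2]); X=d@ex; Y=d@ey; Z=P[...,2]
# block & groove
for lo,hi in((-110,-85),(-85,-60),(-60,-35),(-35,-10)):
    m=(X>lo)&(X<hi)&(abs(Y)<45)&(Z<60)&(Z>30)
    b=np.arange(-32,34,3); print(lo,[int(round(np.median(Z[m&(Y>=t)&(Y<t+3)]))) if (m&(Y>=t)&(Y<t+3)).sum()>3 else 0 for t in b], np.round(np.percentile(Y[m],[.5,99.5]),1))
m=(abs(Y)<45)&(Z>43)&(Z<54);print("block x",np.percentile(X[m&(abs(Y)>14)&(abs(Y)<26)],[.3,99.7]))
m=(abs(Y)<45)&(Z>80)&(Z<105)&(abs(X)<60);print("stirrup",np.percentile(X[m],[2,50,98]),np.percentile(Y[m],[2,50,98]),np.median(Z[m]))
m=(abs(Y)<35)&(Z>70)&(Z<80)&(X>30);print("bracket top",np.percentile(X[m],[2,50,98]),np.percentile(Y[m],[2,50,98]))
m=(abs(Y)<5)&(Z>54)&(Z<64)&(X>20)&(X<90);print("spindle",np.percentile(X[m],[1,50,99]),np.percentile(Y[m],[2,50,98]),m.sum())
m=(Z>7)&(Z<15)&(abs(Y)<60)&(abs(X)<170);print("plate",np.percentile(X[m],[.3,99.7]),np.percentile(Y[m],[.3,99.7]))
```

```text
-110 [0, 48, 48, 48, 48, 48, 48, 47, 44, 41, 38, 40, 43, 46, 48, 48, 48, 48, 48, 48, 0, 0] [-27.5  27.8]
-85 [0, 48, 48, 48, 48, 48, 48, 47, 43, 41, 38, 40, 43, 46, 48, 48, 48, 48, 48, 48, 0, 0] [-27.7  27.5]
-60 [0, 49, 48, 48, 48, 48, 48, 47, 44, 41, 38, 40, 43, 45, 48, 48, 48, 48, 48, 48, 0, 0] [-27.9  27.8]
-35 [0, 49, 48, 48, 48, 48, 48, 46, 44, 41, 38, 40, 43, 46, 48, 48, 48, 48, 48, 48, 0, 0] [-27.5  27.6]
block x [-139.33458243   59.22368394]
stirrup [-7.60112826  1.0499103   7.77658026] [-35.99049848  -0.15644524  35.95297768] 90.4330742750788
bracket top [66.46232595 72.64223737 79.42083752] [-19.12946962  -0.80052189  19.10022171]
spindle [35.61966    59.25123506 89.60548025] [-4.57065679 -0.04438594  4.75656204] 345
plate [-152.30563737  153.87258433] [-49.76785889  49.76018789]
```

Request:
{"name": "arm_command", "arguments": {
  "motion": [
    [91.8, 0, -55, -3, 0, 0, 0],
    [91.8, 0, -55, -3, 0, 0, 0],
    [91.8, 0, -55, -3, 0, 0, 0],
    [91.8, 0, -55, -3, 0, 0, 0],
    [91.8, 0, -55, -3, 0, 0, 0]
  ]
}}

```text
clock: 4.58
position: [0.465, -0.1529, 0.405]
ee_rot: [0.108, 1.567, -0.108]
force: [0.6, -1.0, 0.0]
width: 0.998
```

Request:
{"name": "arm_command", "arguments": {
  "motion": [
    [91.8, 0, -55, -2, 0, 0, 0],
    [91.8, 0, 0, 0, 10, 0, 0],
    [91.8, 0, 0, 0, 10, 0, 0],
    [91.8, 0, 0, 0, 10, 0, 0],
    [91.8, 0, 0, 0, 10, 0, 0]
  ]
}}

```text
clock: 5.2
position: [0.4559, -0.2056, 0.4048]
ee_rot: [0.658, 1.469, -0.658]
force: [0.3, -0.3, -0.2]
width: 1.001
```

Request:
{"name": "arm_command", "arguments": {
  "motion": [
    [91.8, 0, 0, 0, 10, 0, 0],
    [91.8, 0, 0, 0, 10, 0, 0],
    [91.8, 0, 0, 0, 9, 0, 0],
    [91.8, 0, 0, 0, 0, 0, 0],
    [91.8, 0, 0, 0, 0, 0, 0]
  ]
}}

```text
clock: 5.82
position: [0.4559, -0.2054, 0.4047]
ee_rot: [1.037, 1.31, -1.037]
force: [-0.5, 0.6, 0.1]
width: 1.0
```

Run:
```python
from h import *
st(); f,P=cloud("wrist")
cv2.imwrite("pics/w2.png",f[:,:,::-1])
x,y,z=np.moveaxis(P*1000,-1,0)
near=lambda cx,cy,r:(np.hypot(x-cx,y-cy)<r)
m=near(458,-207,66)&(z>42)&(z<60)
# keep off short rod: distance from axis
a=np.radians(13.3); t=-(x-458)*np.sin(a)+(y+207)*np.cos(a); m&=abs(t)<25
r=rect(P,m); print("rod",r); print(goal([*r[0],215],r[2]-90))
```

```text
t 5.83 p [ 455.9 -205.4  404.7] jaw -76.7 y [0.97 0.23 0.  ] xd [ 0.  0. -1.] F [-0.5  0.6  0.1] w 91.8 q [-0.46  0.33  1.01  1.92 -0.32  1.06 -0.65]
rod (array([ 457.1, -208.2]), array([109.9,  23.2]), np.float32(13.5), np.int64(2084), array([ 461.7, -207.6,   49.4]))
('shift', array([189.7,   0.5,   3. ]), 'turn', array([-0.3, -0. , -0. ]))
```

View pics/w2.png

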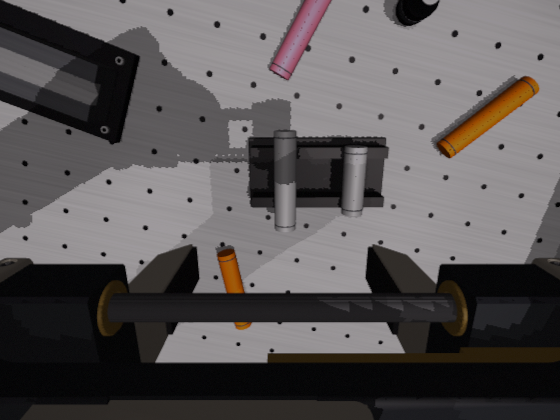

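The rod lies at (286,180), with the short rod at (354,180). Fully open fingers would brush the short rod (backs at ±65 mm against its edge at 63 mm), so I go down at a 50 mm opening.

Request:
{"name": "arm_command", "arguments": {
  "motion": [
    [50, 0, 0.5, 3, 0, 0, 0],
    [50, 30, 0, 0, 0, 0, 0],
    [50, 40, 0, 0, 0, 0, 0],
    [50, 40, 0, 0, 0, 0, 0],
    [50, 0, 0, 0, 0, 0, 0]
  ],
  "newtons": 40
}}

```text
clock: 6.5
position: [0.4562, -0.208, 0.293]
ee_rot: [1.039, 1.313, -1.042]
force: [0.8, 0.3, -0.2]
width: 0.553
```

Request:
{"name": "arm_command", "arguments": {
  "motion": [
    [50, 40, 0, 0, 0, 0, 0],
    [50, 25, 0, 0, 0, 0, 0],
    [50, 15, 0, 0, 0, 0, 0],
    [50, 0, 0, 0, 0, 0, 0],
    [50, 0, 0, 0, 0, 0, 0]
  ]
}}

```text
clock: 7.12
position: [0.4576, -0.2085, 0.2159]
ee_rot: [1.04, 1.307, -1.039]
force: [-0.6, -0.3, 0.5]
width: 0.541
```

Run:
```python
from h import *
st()
```

```text
t 7.12 p [ 457.6 -208.5  215.9] jaw -77.0 y [0.97 0.23 0.  ] xd [ 0.002 -0.    -1.   ] F [-0.6 -0.3  0.5] w 49.7 q [-0.21  0.59  0.74  2.11 -0.65  0.68 -0.37]
```

Request:
{"name": "arm_command", "arguments": {
  "motion": [
    [15, 1, 0, 0, 0, 0, 0],
    [15, 0, 0, 0, 0, 0, 0],
    [15, 0, 0, 0, 0, 0, 0],
    [15, 0, 0, 0, 0, 0, 0],
    [15, 0, 0, 0, 0, 0, 0]
  ],
  "newtons": 40
}}

```text
clock: 7.75
position: [0.4572, -0.2083, 0.2139]
ee_rot: [1.04, 1.308, -1.04]
force: [-0.5, -0.4, 3.3]
width: 0.25
```

Request:
{"name": "arm_command", "arguments": {
  "motion": [
    [15, 0, 0, 0, 0, 0, 0],
    [15, -10, 0, 0, 0, 0, 0],
    [15, -30, 0, 0, 0, 0, 0],
    [15, -50, 0, 0, 0, 0, 0],
    [15, 0, 0, 0, 0, 0, 0]
  ]
}}

```text
clock: 8.38
position: [0.4577, -0.2089, 0.3066]
ee_rot: [1.041, 1.304, -1.038]
force: [-0.2, -0.3, -3.6]
width: 0.248
```

Run:
```python
from h import *
st(); f,P=cloud("side"); cv2.imwrite("pics/s2.png",cv2.resize(f[130:300,220:460,::-1],None,fx=3,fy=3,interpolation=cv2.INTER_CUBIC))
a=np.radians(82.1); ex=np.array([np.cos(a),np.sin(a)])
c=np.array([516.2,106.5])-50*ex; print(c)
print(goal([*c,330],-7.9))
```

```text
t 8.38 p [ 457.7 -208.9  306.6] jaw -77.0 y [0.97 0.23 0.  ] xd [ 0.005 -0.001 -1.   ] F [-0.2 -0.3 -3.6] w 22.8 q [-0.33  0.46  0.9   2.04 -0.48  0.86 -0.5 ]
[509.3277727   56.97452684]
('shift', array([ -25.1,  110.6, -246.4]), 'turn', array([-69. ,   0.1,  -0.1]))
```

View pics/s2.png

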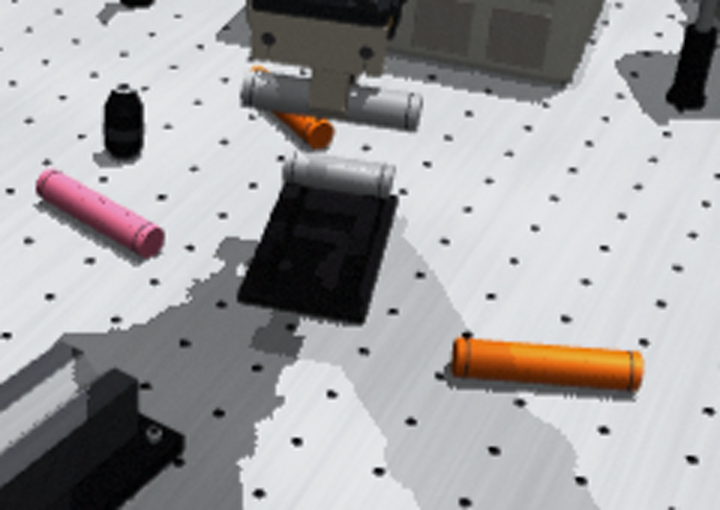

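The rod is held level and near its middle at (330,100), with 3.6 N of weight as expected. The short rod is still in its place. Next: carry it to the bench.

Request:
{"name": "arm_command", "arguments": {
  "motion": [
    [15, -5, 22, -49, 0, 0, 0],
    [15, -5, 22, -49, 0, 0, 0],
    [15, -5, 22, -49, 0, 0, 0],
    [15, -5, 22, -49, 0, 0, 0],
    [15, -5, 22, -50, 0, 0, 0]
  ]
}}

```text
clock: 9.05
position: [0.5081, 0.0583, 0.3276]
ee_rot: [1.039, 1.31, -1.042]
force: [1.0, -0.6, -3.1]
width: 0.248
```

Request:
{"name": "arm_command", "arguments": {
  "motion": [
    [15, 0, 0, 0, -10, 0, 0],
    [15, 0, 0, 0, -10, 0, 0],
    [15, 0, 0, 0, -10, 0, 0],
    [15, 0, 0, 0, -10, 0, 0],
    [15, 0, 0, 0, -10, 0, 0]
  ]
}}

```text
clock: 9.68
position: [0.5079, 0.0565, 0.3272]
ee_rot: [0.364, 1.543, -0.365]
force: [-0.0, -0.6, -2.9]
width: 0.248
```

Request:
{"name": "arm_command", "arguments": {
  "motion": [
    [15, 0, 0, 0, -10, 0, 0],
    [15, 0, 0, 0, -9, 0, 0],
    [15, 0, 0, 0, 0, 0, 0],
    [15, 0, 0, 0, 0, 0, 0]
  ]
}}

```text
clock: 10.18
position: [0.5084, 0.0563, 0.328]
ee_rot: [0.112, 1.569, -0.112]
force: [-0.4, -0.7, -3.3]
width: 0.253
```

Run:
```python
from h import *
st(); print(goal([509.3,57.0,238],-7.9))
f,P=cloud("wrist"); cv2.imwrite("pics/w3.png",f[:,:,::-1])
d=P[...,:2]*1000-np.array([516.2,106.5]); a=np.radians(82.1)
X=d@[np.cos(a),np.sin(a)];Y=d@[-np.sin(a),np.cos(a)];Z=P[...,2]*1000
m=(Z>42)&(Z<54)&(X>8)&(X<18)
print("groove Y",[int(round(np.median(Z[m&(Y>=t)&(Y<t+3)]))) if (m&(Y>=t)&(Y<t+3)).any() else 0 for t in np.arange(-31.5,32,3)],np.percentile(Y[m],[.5,99.5]))
m=(Z>110)&(Z<170)&(abs(Y)<14)&(X>-45)&(X<20)
if m.any():
  print("rod top z",np.percentile(Z[m],95),"Xmax",np.percentile(X[m],[50,99.5]),"Y",np.percentile(Y[m],[1,50,99]))
  for lo in range(-45,15,8):
    k=m&(X>=lo)&(X<lo+8); 
    if k.sum()>20: print(lo,k.sum(),np.round([np.percentile(Z[k],97),*np.percentile(Y[k],[2,98])],1))
```

```text
t 10.18 p [508.4  56.3 328. ] jaw -8.2 y [ 0.14  0.99 -0.  ] xd [-0.001 -0.    -1.   ] F [-0.4 -0.7 -3.3] w 23.3 q [-0.68  0.37  0.62  1.98 -0.28  0.87 -0.06]
('shift', array([90. ,  0.9,  0.9]), 'turn', array([-0.3, -0.1,  0. ]))
groove Y [0, 48, 48, 48, 48, 49, 48, 47, 44, 42, 0, 43, 44, 47, 48, 48, 48, 48, 48, 48, 0, 0] [-27.68756579  27.35905218]
rod top z 165.4477386123051 Xmax [-17.9560662    4.56260367] Y [-12.61531228   2.06382279  13.69778061]
-45 865 [167.5 -13.6  13.4]
-37 686 [165.5  -8.5  13.2]
-29 718 [165.5  -8.7  13. ]
-21 766 [165.6  -8.7  13.3]
-13 797 [165.6  -8.6  13.1]
-5 826 [165.6  -8.4  13.3]
3 449 [165.2  -8.2  13.2]
```

View pics/w3.png

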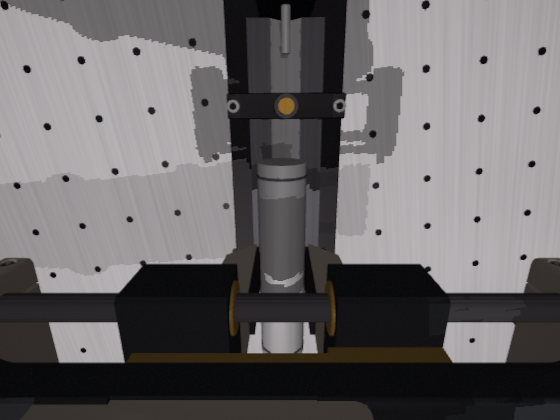

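The rod end shows at (282,168), stirrup nut at (286,105), spindle tip at (286,50). The rod sits about 2.3 mm to the left of the groove's middle, so I correct this while lowering.

Request:
{"name": "arm_command", "arguments": {
  "motion": [
    [15, 20, 0, 2.5, 0, 0, 0],
    [15, 30, 0, 0, -0.3, 0, 0],
    [15, 25, 0, 0, 0, 0, 0],
    [15, 12, 0, 0, 0, 0, 0],
    [15, 0, 0, 0, 0, 0, 0]
  ]
}}

```text
clock: 10.85
position: [0.5111, 0.0559, 0.2413]
ee_rot: [0.105, 1.569, -0.106]
force: [-0.6, -0.3, -2.6]
width: 0.253
```

Run:
```python
from h import *
st()
f,P=cloud("wrist")
d=P[...,:2]*1000-np.array([516.2,106.5]); a=np.radians(82.1)
X=d@[np.cos(a),np.sin(a)];Y=d@[-np.sin(a),np.cos(a)];Z=P[...,2]*1000
m=(Z>42)&(Z<54)&(X>9)&(X<20)
print("block Y",np.percentile(Y[m],[.5,99.5]))
m=(Z>62)&(Z<84)&(abs(Y)<16)&(X>-45)&(X<14)
for lo in range(-45,14,8):
    k=m&(X>=lo)&(X<lo+8); 
    if k.sum()>20: print(lo,k.sum(),np.round([np.percentile(Z[k],97),*np.percentile(Y[k],[1,99])],1))
```

```text
t 10.85 p [511.1  55.9 241.3] jaw -7.7 y [ 0.13  0.99 -0.  ] xd [-0.001 -0.001 -1.   ] F [-0.6 -0.3 -2.6] w 23.2 q [-0.6   0.5   0.53  2.05 -0.39  0.69  0.05]
block Y [-28.06274271  27.54624218]
-45 1042 [ 82.2 -15.8  15.7]
-37 697 [ 78.9 -11.6  11.9]
-29 729 [ 78.9 -11.4  11.6]
-21 777 [ 78.7 -11.4  12.1]
-13 814 [ 78.8 -11.5  11.9]
-5 849 [ 78.9 -11.2  12.2]
3 383 [ 78.5 -10.8  11.5]
```

Request:
{"name": "arm_command", "arguments": {
  "motion": [
    [15, 6, 0, 0.5, 0, 0, 0],
    [15, 3.5, 0, 0, 0, 0, 0],
    [15, 0, 0, 0, 0, 0, 0]
  ]
}}

```text
clock: 11.28
position: [0.5117, 0.0559, 0.2322]
ee_rot: [0.105, 1.568, -0.105]
force: [-0.3, -0.3, -2.9]
width: 0.249
```

Request:
{"name": "arm_command", "arguments": {
  "motion": [
    [15, 1.5, 0, 0, 0, 0, 0],
    [15, 0, 0, 0, 0, 0, 0],
    [15, 0, 0, 0, 0, 0, 0]
  ]
}}

```text
clock: 11.65
position: [0.5118, 0.0559, 0.2308]
ee_rot: [0.105, 1.568, -0.105]
force: [-0.4, -0.2, -3.6]
width: 0.25
```

Request:
{"name": "arm_command", "arguments": {
  "motion": [
    [15, 1, 0, 0, 0, 0, 0],
    [15, 0, 0, 0, 0, 0, 0]
  ]
}}

```text
clock: 11.9
position: [0.5117, 0.0559, 0.2297]
ee_rot: [0.105, 1.568, -0.105]
force: [-0.3, 0.1, -2.8]
width: 0.251
```

Request:
{"name": "arm_command", "arguments": {
  "motion": [
    [15, 0.7, 0, 0, 0, 0, 0],
    [15, 0, 0, 0, 0, 0, 0]
  ]
}}

```text
clock: 12.15
position: [0.5117, 0.0558, 0.2295]
ee_rot: [0.106, 1.568, -0.105]
force: [-3.8, 0.3, 5.1]
width: 0.255
```

Seated: the vertical force swung from -3 to +5 N at the expected height. I release it.

Request:
{"name": "arm_command", "arguments": {
  "motion": [
    [50, 0, 0, 0, 0, 0, 0],
    [50, 0, 0, 0, 0, 0, 0],
    [50, 0, 0, 0, 0, 0, 0],
    [50, 0, 0, 0, 0, 0, 0],
    [50, 0, 0, 0, 0, 0, 0]
  ]
}}

```text
clock: 12.78
position: [0.5118, 0.0559, 0.229]
ee_rot: [0.105, 1.568, -0.105]
force: [-1.0, 0.1, -0.2]
width: 0.544
```

Run:
```python
from h import *
st()
f,P=cloud("wrist"); cv2.imwrite("pics/w4.png",f[:,:,::-1])
d=P[...,:2]*1000-np.array([516.2,106.5]); a=np.radians(82.1)
X=d@[np.cos(a),np.sin(a)];Y=d@[-np.sin(a),np.cos(a)];Z=P[...,2]*1000
m=(Z>42)&(Z<54)&(X>9)&(X<20)&(abs(Y)<35)
print("block Y",np.percentile(Y[m],[.5,99.5]))
m=(Z>52)&(Z<84)&(abs(Y)<16)&(X>-45)&(X<18)
print("end",np.percentile(X[m],99.7))
for lo in range(-37,14,8):
    k=m&(X>=lo)&(X<lo+8); 
    if k.sum()>20: print(lo,k.sum(),np.round([np.percentile(Z[k],97),*np.percentile(Y[k],[1,99])],1))
m=(Z>52)&(Z<64)&(abs(Y)<5)&(X>40)&(X<95); print("spindle X",np.percentile(X[m],[.5,2,5,50]) if m.any() else None)
```

```text
t 12.78 p [511.8  55.9 229. ] jaw -7.7 y [0.13 0.99 0.  ] xd [ 0.  0. -1.] F [-1.   0.1 -0.2] w 49.9 q [-0.59  0.52  0.51  2.06 -0.41  0.66  0.06]
block Y [-28.04647474  27.52797675]
end 4.734738698142476
-37 712 [ 66.5 -11.9  11.6]
-29 731 [ 66.6 -11.7  11.4]
-21 767 [ 66.6 -12.   11.2]
-13 802 [ 66.5 -11.8  11.5]
-5 860 [ 66.7 -12.1  11.4]
3 373 [ 66.2 -11.5  11. ]
spindle X [64.96174857 65.13832271 65.2624883  67.73166334]
```

View pics/w4.png

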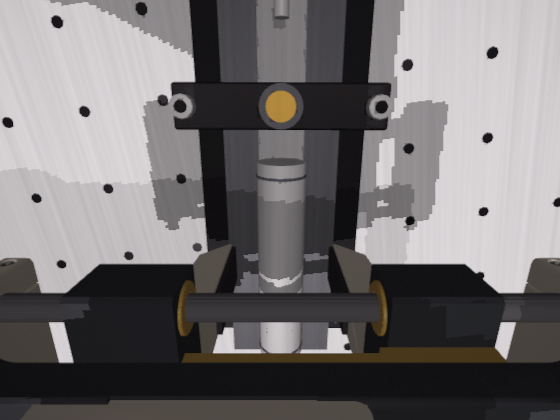

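The rod is seated and centred: Y -0.3 against the block's -0.26, and the top reads 66.6, about 68 with the camera's bias. Its end is near X 5 mm and the spindle tip near X 65 mm, just visible at (282,15). I go up and back, and close the fingers to push on the rear end.

Request:
{"name": "arm_command", "arguments": {
  "motion": [
    [50, -20, 0, 0, 0, 0, 0],
    [50, -20, 0, 0, 0, 0, 0],
    [0, 0, -36, 0, 0, 0, 0],
    [0, 0, -37, 0, 0, 0, 0],
    [0, 0, 0, 0, 0, 0, 0]
  ],
  "newtons": 20
}}

```text
clock: 13.45
position: [0.5015, -0.0194, 0.2693]
ee_rot: [0.108, 1.568, -0.109]
force: [-0.5, 0.4, 0.3]
width: 0.265
```

Request:
{"name": "arm_command", "arguments": {
  "motion": [
    [0, 15, 0, 0, 0, 0, 0],
    [0, 15, 0, 0, 0, 0, 0],
    [0, 8, 0, 0, 0, 0, 0],
    [0, 0, 0, 0, 0, 0, 0],
    [0, 0, 0, 0, 0, 0, 0]
  ]
}}

```text
clock: 14.08
position: [0.5022, -0.0164, 0.2311]
ee_rot: [0.105, 1.568, -0.105]
force: [-0.2, 0.3, -0.6]
width: 0.005
```

Run:
```python
from h import *
st(); f,P=cloud("wrist"); cv2.imwrite("pics/w5.png",f[:,:,::-1])
s=arm.observe();d=s["position"][:2]*1000-[516.2,106.5];a=np.radians(82.1);print(d@[np.cos(a),np.sin(a)],d@[-np.sin(a),np.cos(a)])
```

```text
t 14.07 p [502.2 -16.4 231.1] jaw -7.7 y [ 0.13  0.99 -0.  ] xd [ 0. -0. -1.] F [-0.2  0.3 -0.6] w 0.5 q [-0.45  0.5   0.52  2.08 -0.41  0.65  0.2 ]
-123.67967351941108 -3.056075706521037
```

View pics/w5.png

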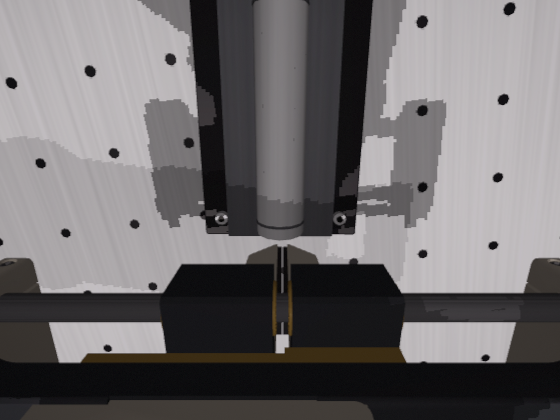

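The rod's rear end is at (281,230), right ahead of the shut fingertips (283,250). I push.

Request:
{"name": "arm_command", "arguments": {
  "motion": [
    [0, 0, 2, 0, 0, 0, 0],
    [0, 0, 2, 0, 0, 0, 0],
    [0, 0, 2, 0, 0, 0, 0],
    [0, 0, 2, 0, 0, 0, 0],
    [0, 0, 2, 0, 0, 0, 0]
  ]
}}

```text
clock: 14.75
position: [0.5033, -0.0072, 0.2311]
ee_rot: [0.105, 1.568, -0.106]
force: [-1.8, -5.4, 0.9]
width: 0.009
```

Request:
{"name": "arm_command", "arguments": {
  "motion": [
    [0, 0, 2, 0, 0, 0, 0],
    [0, 0, 2, 0, 0, 0, 0],
    [0, 0, 2, 0, 0, 0, 0],
    [0, 0, 2, 0, 0, 0, 0],
    [0, 0, 2, 0, 0, 0, 0]
  ]
}}

```text
clock: 15.38
position: [0.5046, 0.0027, 0.2311]
ee_rot: [0.105, 1.568, -0.106]
force: [-1.3, -4.6, 2.1]
width: 0.001
```

Request:
{"name": "arm_command", "arguments": {
  "motion": [
    [0, 0, 2, 0, 0, 0, 0],
    [0, 0, 2, 0, 0, 0, 0],
    [0, 0, 2, 0, 0, 0, 0],
    [0, 0, 2, 0, 0, 0, 0],
    [0, 0, 2, 0, 0, 0, 0]
  ]
}}

```text
clock: 16.0
position: [0.506, 0.0126, 0.2311]
ee_rot: [0.105, 1.568, -0.106]
force: [-1.0, -5.6, 2.3]
width: 0.005
```

Request:
{"name": "arm_command", "arguments": {
  "motion": [
    [0, 0, 2, 0, 0, 0, 0],
    [0, 0, 2, 0, 0, 0, 0],
    [0, 0, 2, 0, 0, 0, 0],
    [0, 0, 2, 0, 0, 0, 0]
  ]
}}

```text
clock: 16.5
position: [0.5069, 0.0194, 0.2311]
ee_rot: [0.105, 1.568, -0.108]
force: [-1.4, -9.3, 2.6]
width: 0.008
```

Request:
{"name": "arm_command", "arguments": {
  "motion": [
    [0, 0, 1.5, 0, 0, 0, 0],
    [0, 0, 1.5, 0, 0, 0, 0],
    [0, 0, 1.5, 0, 0, 0, 0],
    [0, 0, 1.5, 0, 0, 0, 0]
  ]
}}

```text
clock: 17.0
position: [0.5077, 0.0254, 0.2311]
ee_rot: [0.105, 1.568, -0.108]
force: [-1.1, -10.1, 2.6]
width: 0.003
```

Request:
{"name": "arm_command", "arguments": {
  "motion": [
    [0, 0, 1.5, 0, 0, 0, 0],
    [0, 0, 1.5, 0, 0, 0, 0],
    [0, 0, 1.5, 0, 0, 0, 0],
    [0, 0, 1.5, 0, 0, 0, 0]
  ]
}}

```text
clock: 17.5
position: [0.5085, 0.0313, 0.2311]
ee_rot: [0.105, 1.568, -0.108]
force: [-1.5, -10.0, 2.8]
width: 0.006
```

Run:
```python
from h import *
st()
for n in("top","side","wrist"):
    f,P=cloud(n); cv2.imwrite(f"pics/{n}6.png",f[:,:,::-1])
a=np.radians(82.1)
f,P=cloud("wrist")
d=P[...,:2]*1000-np.array([516.2,106.5]);X=d@[np.cos(a),np.sin(a)];Y=d@[-np.sin(a),np.cos(a)];Z=P[...,2]*1000
m=(abs(Y)<3)&(X>36)&(X<75)
for lo in range(36,75,2):
    k=m&(X>=lo)&(X<lo+2)
    if k.any(): print(lo,k.sum(),np.round(np.median(Z[k]),1))
a=cv2.imread("pics/side6.png")[240:390,80:290]; cv2.imwrite("pics/s6c.png",cv2.resize(a,None,fx=3.5,fy=3.5,interpolation=cv2.INTER_CUBIC))
```

```text
t 17.5 p [508.5  31.3 231.1] jaw -7.8 y [ 0.14  0.99 -0.  ] xd [ 0.    -0.002 -1.   ] F [ -1.5 -10.    2.8] w 0.6 q [-0.55  0.52  0.52  2.07 -0.41  0.66  0.11]
36 39 94.2
```

View pics/s6c.png

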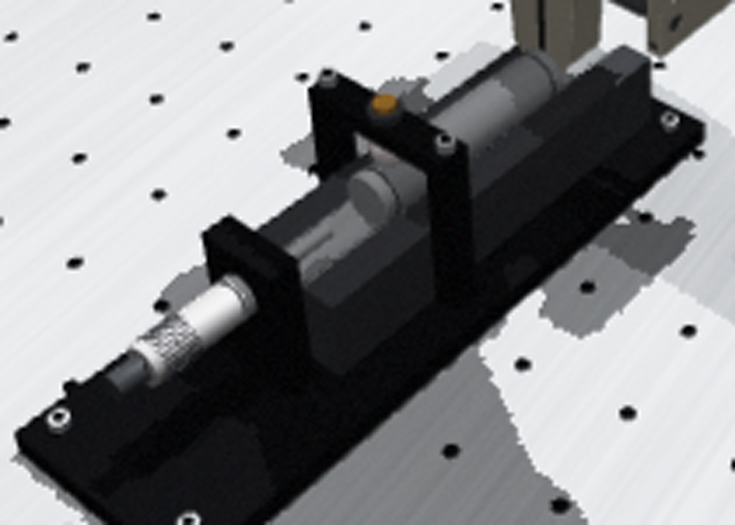

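The side view shows the rod's end just past the stirrup at (370,200) in the crop, the spindle tip at about (330,235), and some 20 mm still to go. The sliding force is a steady 10 N.

Request:
{"name": "arm_command", "arguments": {
  "motion": [
    [0, 0, 1.2, 0, 0, 0, 0],
    [0, 0, 1.2, 0, 0, 0, 0],
    [0, 0, 1.2, 0, 0, 0, 0],
    [0, 0, 1.2, 0, 0, 0, 0],
    [0, 0, 1.2, 0, 0, 0, 0]
  ]
}}

```text
clock: 18.32
position: [0.5093, 0.0372, 0.2311]
ee_rot: [0.105, 1.568, -0.108]
force: [-1.2, -9.3, 2.3]
width: 0.005
```

Request:
{"name": "arm_command", "arguments": {
  "motion": [
    [0, 0, 1, 0, 0, 0, 0],
    [0, 0, 1, 0, 0, 0, 0],
    [0, 0, 1, 0, 0, 0, 0],
    [0, 0, 1, 0, 0, 0, 0],
    [0, 0, 1, 0, 0, 0, 0]
  ]
}}

```text
clock: 18.95
position: [0.51, 0.0422, 0.2311]
ee_rot: [0.105, 1.568, -0.108]
force: [-0.7, -8.7, 2.2]
width: 0.001
```

Run:
```python
from h import *
st(); f,P=cloud("side")
cv2.imwrite("pics/s7c.png",cv2.resize(f[270:335,140:225,::-1],None,fx=7,fy=7,interpolation=cv2.INTER_CUBIC))
```

```text
t 18.95 p [510.   42.2 231.1] jaw -7.8 y [ 0.14  0.99 -0.  ] xd [ 0.    -0.002 -1.   ] F [-0.7 -8.7  2.2] w 0.1 q [-0.57  0.52  0.52  2.06 -0.41  0.66  0.09]
```

View pics/s7c.png

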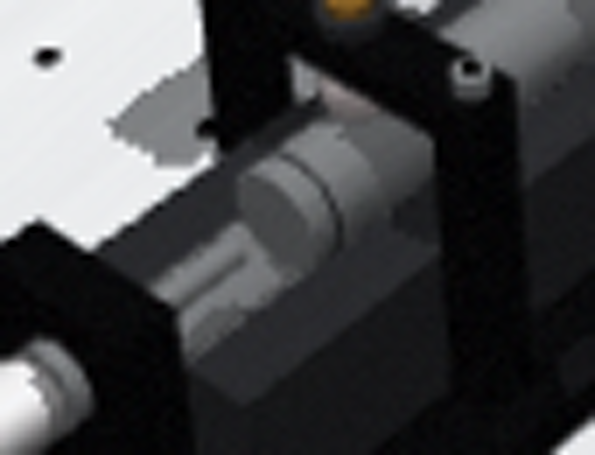

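The end face at (275,215) is now some 7 mm from the tip (245,240). I go on in 0.5 mm steps.

Request:
{"name": "arm_command", "arguments": {
  "motion": [
    [0, 0, 0.5, 0, 0, 0, 0],
    [0, 0, 0.5, 0, 0, 0, 0],
    [0, 0, 0.5, 0, 0, 0, 0],
    [0, 0, 0.5, 0, 0, 0, 0]
  ]
}}

```text
clock: 19.5
position: [0.5103, 0.0442, 0.2311]
ee_rot: [0.105, 1.568, -0.108]
force: [-1.8, -9.3, 3.1]
width: 0.006
```

Request:
{"name": "arm_command", "arguments": {
  "motion": [
    [0, 0, 0.5, 0, 0, 0, 0],
    [0, 0, 0.5, 0, 0, 0, 0],
    [0, 0, 0.5, 0, 0, 0, 0]
  ]
}}

```text
clock: 19.88
position: [0.5105, 0.0457, 0.2311]
ee_rot: [0.105, 1.568, -0.108]
force: [-1.2, -9.5, 2.0]
width: 0.007
```

Request:
{"name": "arm_command", "arguments": {
  "motion": [
    [0, 0, 0.4, 0, 0, 0, 0],
    [0, 0, 0.4, 0, 0, 0, 0],
    [0, 0, 0.4, 0, 0, 0, 0]
  ]
}}

```text
clock: 20.25
position: [0.5107, 0.0468, 0.2311]
ee_rot: [0.105, 1.568, -0.108]
force: [-0.7, -10.2, 2.6]
width: 0.004
```

Request:
{"name": "arm_command", "arguments": {
  "motion": [
    [0, 0, 0.4, 0, 0, 0, 0],
    [0, 0, 0.4, 0, 0, 0, 0]
  ]
}}

```text
clock: 20.5
position: [0.5108, 0.0476, 0.2311]
ee_rot: [0.105, 1.568, -0.108]
force: [-1.0, -8.5, 1.6]
width: 0.003
```

Request:
{"name": "arm_command", "arguments": {
  "motion": [
    [0, 0, 0.4, 0, 0, 0, 0],
    [0, 0, 0.4, 0, 0, 0, 0]
  ]
}}

```text
clock: 20.75
position: [0.5109, 0.0484, 0.2311]
ee_rot: [0.105, 1.568, -0.108]
force: [-0.7, -9.5, 2.5]
width: 0.002
```

Request:
{"name": "arm_command", "arguments": {
  "motion": [
    [0, 0, 0.4, 0, 0, 0, 0],
    [0, 0, 0.4, 0, 0, 0, 0]
  ]
}}

```text
clock: 21.0
position: [0.511, 0.0492, 0.2311]
ee_rot: [0.105, 1.568, -0.108]
force: [-1.0, -9.3, 3.4]
width: 0.005
```

Request:
{"name": "arm_command", "arguments": {
  "motion": [
    [0, 0, 0.4, 0, 0, 0, 0],
    [0, 0, 0.4, 0, 0, 0, 0]
  ]
}}

```text
clock: 21.25
position: [0.5111, 0.05, 0.2311]
ee_rot: [0.105, 1.568, -0.108]
force: [-0.8, -8.6, 2.4]
width: 0.005
```

Request:
{"name": "arm_command", "arguments": {
  "motion": [
    [0, 0, 0.4, 0, 0, 0, 0],
    [0, 0, 0.4, 0, 0, 0, 0]
  ]
}}

```text
clock: 21.5
position: [0.5112, 0.0508, 0.2311]
ee_rot: [0.105, 1.568, -0.108]
force: [-1.2, -9.9, 2.7]
width: 0.002
```

Request:
{"name": "arm_command", "arguments": {
  "motion": [
    [0, 0, 0.4, 0, 0, 0, 0],
    [0, 0, 0.4, 0, 0, 0, 0]
  ]
}}

```text
clock: 21.75
position: [0.5113, 0.0516, 0.2311]
ee_rot: [0.105, 1.568, -0.108]
force: [-1.4, -7.9, 3.2]
width: 0.005
```

Request:
{"name": "arm_command", "arguments": {
  "motion": [
    [0, 0, 0.4, 0, 0, 0, 0],
    [0, 0, 0.4, 0, 0, 0, 0]
  ]
}}

```text
clock: 22.0
position: [0.5114, 0.0524, 0.2311]
ee_rot: [0.105, 1.568, -0.108]
force: [-0.7, -9.3, 2.8]
width: 0.003
```

Request:
{"name": "arm_command", "arguments": {
  "motion": [
    [0, 0, 0.4, 0, 0, 0, 0],
    [0, 0, 0.4, 0, 0, 0, 0]
  ]
}}

```text
clock: 22.25
position: [0.5115, 0.0527, 0.2311]
ee_rot: [0.105, 1.568, -0.109]
force: [-1.1, -12.5, 3.2]
width: 0.004
```

The advance stopped (0.3 of 0.8 mm) and the force rose by 3 N, so this is contact. One small nudge and a hold to confirm.

Request:
{"name": "arm_command", "arguments": {
  "motion": [
    [0, 0, 0.2, 0, 0, 0, 0],
    [0, 0, 0, 0, 0, 0, 0],
    [0, 0, 0, 0, 0, 0, 0]
  ]
}}

```text
clock: 22.62
position: [0.5115, 0.0527, 0.2311]
ee_rot: [0.105, 1.568, -0.109]
force: [-1.0, -12.3, 2.8]
width: 0.005
```

Run:
```python
from h import *
st(); f,P=cloud("side"); st()
cv2.imwrite("pics/s8c.png",cv2.resize(f[270:335,140:225,::-1],None,fx=7,fy=7,interpolation=cv2.INTER_CUBIC))
```

```text
t 22.62 p [511.5  52.7 231.1] jaw -7.8 y [ 0.14  0.99 -0.  ] xd [-0.    -0.003 -1.   ] F [ -1.  -12.3   2.8] w 0.5 q [-0.59  0.52  0.52  2.06 -0.41  0.67  0.07]
t 22.68 p [511.5  52.7 231.1] jaw -7.8 y [ 0.14  0.99 -0.  ] xd [-0.    -0.003 -1.   ] F [ -1.5 -11.6   3.7] w 0.6 q [-0.59  0.52  0.52  2.06 -0.41  0.67  0.07]
```

View pics/s8c.png

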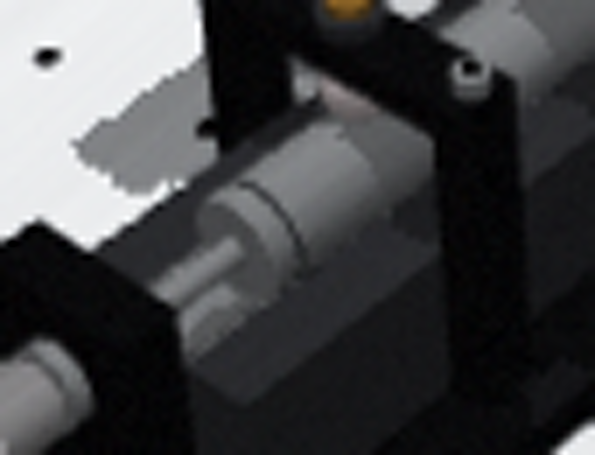

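The face now meets the spindle at (238,245). A small further push gives margin on the 1 N threshold; at about 6 N/mm it stays well below 12 N.

Request:
{"name": "arm_command", "arguments": {
  "motion": [
    [0, 0, 0.3, 0, 0, 0, 0],
    [0, 0, 0, 0, 0, 0, 0],
    [0, 0, 0, 0, 0, 0, 0]
  ]
}}

```text
clock: 23.05
position: [0.5115, 0.0528, 0.2311]
ee_rot: [0.105, 1.568, -0.11]
force: [-1.9, -12.7, 2.9]
width: 0.006
```

Request:
{"name": "arm_command", "arguments": {
  "motion": [
    [0, 0, 0.4, 0, 0, 0, 0],
    [0, 0, 0, 0, 0, 0, 0],
    [0, 0, 0, 0, 0, 0, 0]
  ]
}}

```text
clock: 23.42
position: [0.5115, 0.0529, 0.2311]
ee_rot: [0.105, 1.568, -0.11]
force: [-2.3, -13.1, 3.9]
width: 0.004
```

The force is some 4 N above the sliding value and the rod does not move. I back off and lift clear.

Request:
{"name": "arm_command", "arguments": {
  "motion": [
    [0, 0, -1, 0, 0, 0, 0],
    [0, 0, -2, 0, 0, 0, 0],
    [0, 0, -6, 0, 0, 0, 0],
    [0, 0, -12, 0, 0, 0, 0],
    [0, 0, -15, 0, 0, 0, 0]
  ]
}}

```text
clock: 24.05
position: [0.5068, 0.0195, 0.231]
ee_rot: [0.105, 1.568, -0.104]
force: [0.7, -0.2, -0.1]
width: 0.008
```

Request:
{"name": "arm_command", "arguments": {
  "motion": [
    [0, -20, -5, 0, 0, 0, 0],
    [0, -40, 0, 0, 0, 0, 0],
    [0, -40, 0, 0, 0, 0, 0],
    [0, -20, 0, 0, 0, 0, 0],
    [0, 0, 0, 0, 0, 0, 0]
  ]
}}

```text
clock: 24.68
position: [0.5065, 0.0143, 0.3523]
ee_rot: [0.106, 1.565, -0.104]
force: [0.3, 0.3, -0.5]
width: 0.001
```

Run:
```python
from h import *
st(); f,P=cloud("side")
cv2.imwrite("pics/s9c.png",cv2.resize(f[250:345,130:270,::-1],None,fx=5,fy=5,interpolation=cv2.INTER_CUBIC))
f,P=cloud("wrist")
d=P[...,:2]*1000-np.array([516.2,106.5]); a=np.radians(82.1)
X=d@[np.cos(a),np.sin(a)];Y=d@[-np.sin(a),np.cos(a)];Z=P[...,2]*1000
for lo in range(-50,22,8):
    k=(Z>53)&(Z<80)&(abs(Y)<16)&(X>=lo)&(X<lo+8)
    if k.sum()>20: print(lo,k.sum(),np.round([np.percentile(Z[k],97),*np.percentile(Y[k],[1,99])],1))
for t in("short_rod_center","objective_slim","objective_fat"): get_image("top"); print(t,[(round(d["p"],2),np.round(d["point"],3)) for d in pinpoint("top",t)[:1]])
```

```text
t 24.68 p [506.5  14.3 352.3] jaw -7.7 y [0.13 0.99 0.  ] xd [ 0.003  0.001 -1.   ] F [ 0.3  0.3 -0.5] w 0.1 q [-0.63  0.33  0.65  1.96 -0.25  0.92  0.01]
-50 82 [ 66.5 -11.6  11.1]
-42 275 [ 66.5 -11.5  11. ]
-34 281 [ 66.7 -11.4  10.9]
-26 309 [ 66.7 -11.3  11.7]
-18 300 [ 66.7 -12.1  11.8]
-10 329 [ 66.6 -11.9  11.6]
-2 327 [ 66.7 -11.8  11.5]
6 335 [ 66.6 -11.6  11.4]
14 349 [ 67.2 -11.5  11.3]
short_rod_center [(0.7, array([ 0.474, -0.278,  0.038]))]
objective_slim [(0.61, array([ 0.751, -0.117, -0.001]))]
objective_fat [(0.56, array([ 0.66 , -0.293,  0.004]))]
```

The picture limit is reached, so I compare the side frames numerically (pressed against released) and then sign off.

Run:
```python
from h import *
f,_=cloud("side"); g=lambda i:cv2.cvtColor(i,cv2.COLOR_BGR2GRAY).astype(np.float32)
now=cv2.resize(f[270:335,140:225,::-1],None,fx=7,fy=7,interpolation=cv2.INTER_CUBIC)
for n in("s7c","s8c"):
    r=g(cv2.imread(f"pics/{n}.png")); t=g(now)[180:310,195:320]
    s=cv2.matchTemplate(r,t,cv2.TM_CCOEFF_NORMED); _,v,_,l=cv2.minMaxLoc(s); print(n,v,np.array(l)-[195,180],"of 7px/px")
st(); arm.sign_off()
```

```text
s7c 0.9020730257034302 [ 38 -28] of 7px/px
s8c 0.9988968968391418 [0 0] of 7px/px
t 25.12 p [506.2  15.2 350.6] jaw -7.7 y [ 0.13  0.99 -0.  ] xd [-0.001 -0.    -1.   ] F [ 0.1 -0.1 -0.2] w 0.3 q [-0.63  0.33  0.65  1.97 -0.25  0.92  0.  ]
the job is handed in; nothing more can be done
```

The long steel rod lies in the groove with its end against the spindle tip, let go, and the job was handed in at about 25 s. No verdict was reported, so this rests on my own checks.

I laid the rod in the groove about 50 mm behind the bench origin, well short of the stirrup. I then pushed it along by its rear end with shut fingertips.

- **Contact:** Sliding under the hold-down took about 9 N at the wrist. At the tip the rod stopped advancing and the force rose to 12–13 N. So the spindle felt roughly 3–4 N; I inferred this from the wrist force, it was not measured directly.
- **Hold-down friction:** While sliding under the stirrup the wrist force read up to 10 N, slightly above the 5 to 9 N given.
- **After letting go:** The rod's end sits in the same place in the side view as when pressed (match 0.999, no shift). It is centred within about 0.3 mm and seated. Its top reads 66.6 mm, which is the same 2 mm low as the camera reads the block.
- **Robot:** It stands clear, about 120 mm up, with near zero force.
- **Other parts:** The short rod and both objectives were found within 2–5 mm of their first positions. That is within detector noise.
- **Not done:** The last close-up could not be viewed because the picture limit of 12 was reached, so the released state was checked only by numbers.

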